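# Spin-test a brake hub and stop it on its paint stripe

### The arm

A 6-joint arm with a two-finger parallel gripper is mounted at the origin on the work surface; the furniture and walls round the work are solid. World frame = base frame: x ahead of the robot, y to its left, z up, the work surface at z = 0. Lengths are in mm, angles in rad, forces in N, time in s.
With the tool pointing down it reaches from about 300 to 775 mm from the base axis. Payload 14.6 kg.
Tool frame: the origin (TCP) lies midway between the tips of the shut fingers; the grasp point (between the pads) lies 19 mm behind it; z points along the fingers, y is the line along which they close (so a half turn about z gives the same grasp; the last joint's range is limited). The gripper opens to 94 mm and grips with 3 to 60 N. Pads are 16 mm wide; open, the fingers measure 119 mm over their backs; the gripper's body (75 mm by 177 mm) begins 78 mm behind the grasp point.
Start: joints at [-0.067, 0.3, 1.521, -0, 1.321, -0.067], TCP at [549.99, -0.002, 205.446] pointing down, gripper open.
Joint ranges: [-3.03, 3.03], [-0.79, 2.21], [0.23, 2.52], [-1.04, 4.18], [0, 3.07], [-2.55, 2.55]. Speed limits (rad/s): [2.22, 2.22, 2.57, 3.14, 3.14, 3.14].

### API

Orientations are given as [roll, pitch, yaw] about the fixed x, y, z axes, in that order (R = Rz(yaw) Ry(pitch) Rx(roll)).
In Python, from cell import * gives the robot as it stands. The module is installed in compiled form; this text tells all that it offers.
- The arm moves only by the tool servo_tool, never from a script. Its argument "motion" is a list of rows, each an object of numbers: "wx", "wy", "wz": the turn, a rotation vector about the tool's x, y, z in units of 2 rad (1.0 is 2 rad); "dx", "dy", "dz": the shift along the tool's x, y, z in units of 10 cm (1.0 is 10 cm); "fingers": the closure, from -1 (fully open) to 1 (shut). In form: [{"wx": .., "wy": .., "wz": .., "dx": .., "dy": .., "dz": .., "fingers": ..}, ...]. A call has 1 to 10 rows; each row is the pose to reach, as a shift and turn from the pose commanded when the call began, along the tool's axes at that moment; what a row does not reach only later rows make up. A row lasts 1/10 s, in which the tool goes at most 50 mm and 8.59 degrees, less where a joint would pass 70% of its speed; a pose out of reach is approached as far as the arm can. A call with a number of a shift or a turn outside -1 to 1 is refused whole. A call with a gripper value outside its range is refused whole. The fingers move at their own pace and stop on an object; "newtons" is the grip in N (left out, the last holds). Time passes only in rows, so rows that repeat a pose let the fingers close. It gives the time, the measured TCP pose, the force, the opening and the grip force at its end, in the units of the state.
- read_state(): the state, without advancing time (a new reading comes with each control period).
- camera(name): name is "scene" or "side" or "wrist"; returns a dict with "image" (480x640x3 uint8, red, green, blue), "fx", "fy", "cx", "cy" (pixels), "R" (3x3) and "t" (3): a world point X has camera coordinates R X + t. Camera axes: x right, y down, z forward; pixel columns grow to the right and rows downward; lengths in mm; the calibration is good to about 2 mm. A picture is of the moment at which its call begins. There is no depth.
- sign_off(): hands the job in; it is judged then, once.
Trained networks look in a picture, given as the dict that the camera call returned (one of the last four; its "shot" number tells which), for a name from the list of things; names that differ only in an ending like _2 or _b are one class to them, and where a whole thing is asked for, a point or a joint stands for the part that bears it (a point fixed in the world has none). Each returns a list of dicts, best first, with "conf" (0 to 1); they miss things now and then, are a little off and sometimes report something else, mostly with a low value. They report only what shows in the picture. A call takes as long as a camera call.
- spot_in(query, picture): "location" ([column, row] in pixels, amid what is visible of it).
- trace(query, picture): "pixels" (480x640 bool, what is visible of it) and "location" ([column, row] in pixels, amid what is visible of it).
The state is a dict: "clock": time; "joints": joint angles; "qd": joint speeds; "effort": joint torques, N m; "eef_pos": TCP position; "eef_rot": TCP orientation; "wrist_force": force on the tool from outside, world axes, zero at the start; "moment": the same for the moment, N m; "finger_gap": finger opening in mm; "finger_force": force on a finger pad.
Only numpy, scipy, OpenCV 4.12 (cv2) and the standard library are available. Lean on these libraries where they do the work, as an engineer would, in place of code of your own. Each camera call takes 0.05 s, during which the arm holds its last target. There are 200 camera calls.

### The job

Check that the hub runs free: with a fingertip flick the brake disc spinning (its wheel studs are good to push), take the finger away and let the painted stripe go past the scriber tip of the surface gauge at least twice on its own. Then brake the disc with a fingertip so that it comes to rest with the stripe right under the scriber tip, keep the finger on the stopped disc for a moment, and lift it off. Nothing is gripped or lifted: leave the gauge, both rolls of tape and the bottle where they stand.

Things in the scene. Friction and masses are not known exactly. Their poses are not given: they have to be found in the camera images.
- brake_disc: Trailer hub with steel brake disc, lying flat, turning endlessly about a vertical axle. Origin on the axis at the level of the upper friction face (z = 0.150); z up, x points to the painted stripe. Friction face: flat ring, radius 66 to 105 mm, disc 16 mm thick. Inside it a round bell rises 12 mm, with four studs and a central cap (radius 31 mm, top 32 mm above the origin).
- stud (a point): Top of one of four equal upright steel studs on the bell, 12 mm in diameter, 20 mm tall (12 to 32 mm above the friction face), 50 mm from the axis. This one is 45 degrees anticlockwise (from above) from the stripe; the others stand at 135, 225 and 315 degrees.
- axle_stand: Fixed stand that carries the disc: round plate of 130 mm bolted to the bench, column with stub axle. Origin on the axis at bench level. Bearing drag: the disc (3 kg, inertia about 0.012 kg m2, both within a quarter) loses about 0.1 rad/s each second plus 8 % of its speed each second, and stays where it is stopped. A fingertip on the friction face with a few N stops it in under 0.1 rad.
- stripe (a point): Point on the painted stripe of the disc: a single dark radial stripe on bright steel, 12 mm wide across the friction face, the only stripe. The point lies on its middle line, on the friction face, 92 mm from the axis.
- surface_gauge: Loose steel surface gauge (scribing block) standing beside the disc: base 60 x 56 x 28 mm, upright rod of 10 mm to a height of 200 mm, a thin scriber clamped to it that slopes down over the disc's rim. 1.4 kg. Origin at the centre of the underside of its base, 180 mm from the disc's axis; z up, its +y axis points along the scriber towards the disc.
- scriber_tip (a point): The point of the scriber: 6 mm above the friction face, about 92 mm from the disc's axis, so the stripe passes right beneath it.
- black_tape: Small black roll of tape lying flat, 58 mm across, 18 mm high, to the right of the disc near the far edge of the bench. Bystander. Origin at the centre of its underside.
- tape_roll: Roll of masking tape lying flat, 95 mm across, 24 mm high, to the right of the disc. Bystander. Origin at the centre of its underside.
- oil_bottle: Brown bottle, 48 mm across, 134 mm tall, to the left of the disc. Bystander. Origin at the centre of its underside.

How it is judged:
By the outcome, as a careful person would: the job done as asked, in the order asked, and still so for the second after the job is handed in, with the robot touching nothing.
It also fails if it takes over 64 s, if anything falls off the work surface, if the arm or the gripper's body presses on something with over 40 N, if the wrist force passes 120 N, or if a joint passes its speed limit or range.

## Working session

There is one attempt and no reset: what is moved stays moved. The work goes in short steps, Python scripts to look and compute and a tool call to move; the robot and the scene stay as the last step left them, time stands still between calls to the robot, and variables do not carry over. Pictures are saved under pics/ and viewed, at most 10 in all, crops included, and the job is handed in when it is done.

Besides the shell and the picture viewer there is one more tool, called after "Emit:" as name(argument=value, ...) on one line, values as JSON. servo_tool: Moves the arm, as the interface text tells. Its arguments: {"type":"object","properties":{"motion":{"type":"array","items":{"type":"object","properties":{"wx":{"type":"number"},"wy":{"type":"number"},"wz":{"type":"number"},"dx":{"type":"number"},"dy":{"type":"number"},"dz":{"type":"number"},"fingers":{"type":"number"}}}},"newtons":{"type":"number"}},"required":["motion"]}

```bash
mkdir -p pics; cat > h.py <<'E'
from cell import *
import numpy as np, cv2
def ray(p,uv,z):
    R=np.array(p["R"]);t=np.array(p["t"]);C=-R.T@t
    d=R.T@np.array([(uv[0]-p["cx"])/p["fx"],(uv[1]-p["cy"])/p["fy"],1.])
    return C+d*(z-C[2])/d[2]
def proj(p,X):
    c=np.array(p["R"])@np.array(X,float)+np.array(p["t"]);return [p["fx"]*c[0]/c[2]+p["cx"],p["fy"]*c[1]/c[2]+p["cy"]]
def save(p,n): cv2.imwrite(f"pics/{n}.png",p["image"][:,:,::-1])
E
python3 - <<'E'
from h import *
print(read_state())
for n in ["scene","side","wrist"]:
    p=camera(n);save(p,n+"0");print(n,-np.array(p["R"]).T@np.array(p["t"]))
    for q,z in [("brake_disc",150),("stud",182),("stripe",150),("scriber_tip",156),("surface_gauge",14),("black_tape",9),("tape_roll",12),("oil_bottle",60)]:
        for d in spot_in(q,p)[:4]: print(q,round(d["conf"],2),np.round(d["location"]),np.round(ray(p,d["location"],z)))
E
```

```text
{'clock': 0.0, 'joints': array([-6.66203026e-02,  3.00448743e-01,  1.52158351e+00,  1.71948812e-05,
        1.32073018e+00, -6.66136374e-02]), 'qd': array([-0.00235985, -0.00065178, -0.0006556 , -0.00252454,  0.00085623,
       -0.00101776]), 'effort': array([-1.53750298e-03, -5.31805658e+01, -3.52735734e+01,  7.07558286e-02,
        2.43994006e-02, -4.79655944e-05]), 'eef_pos': array([5.49728320e+02, 8.54520855e-03, 2.04897576e+02]), 'eef_rot': array([-3.14042658e+00, -9.44837535e-05,  1.57078534e+00]), 'wrist_force': array([-0.38092117,  0.19847732,  0.8520209 ]), 'moment': array([0.0511882 , 0.04232142, 0.01096705]), 'finger_force': 0.0, 'finger_gap': 94.20877239002226}
scene [1289.09563555 -901.78743233 1071.47850689]
brake_disc 0.56 [320. 243.] [498. -97. 150.]
stud 0.84 [320. 246.] [ 531. -133.  182.]
stripe 0.57 [320. 246.] [ 505. -104.  150.]
scriber_tip 0.58 [290. 327.] [ 658. -345.  156.]
surface_gauge 0.97 [290. 321.] [ 544. -244.   14.]
tape_roll 0.7 [203. 324.] [ 402. -401.   12.]
oil_bottle 0.71 [388. 214.] [462. 218.  60.]
oil_bottle 0.32 [321. 244.] [427. -20.  60.]
side [  41.58741949 -968.86327094  559.16072775]
brake_disc 0.67 [320. 229.] [ 475. -122.  150.]
stud 0.98 [324. 228.] [ 448. -186.  182.]
stripe 0.77 [322. 227.] [ 481. -114.  150.]
scriber_tip 0.73 [398. 306.] [ 442. -431.  156.]
surface_gauge 0.81 [395. 304.] [ 584. -230.   14.]
surface_gauge 0.32 [430. 337.] [ 575. -351.   14.]
black_tape 0.63 [429. 335.] [ 583. -340.    9.]
tape_roll 0.57 [371. 390.] [ 410. -422.   12.]
wrist [550.17300707  73.63967119 385.1554497 ]
brake_disc 0.79 [250. 338.] [511. -51. 150.]
stud 0.68 [245. 337.] [514. -33. 182.]
stripe 0.94 [247. 338.] [509. -50. 150.]
scriber_tip 0.59 [363. 472.] [ 582. -144.  156.]
surface_gauge 0.62 [358. 477.] [ 597. -285.   14.]
```

View pics/wrist0.png

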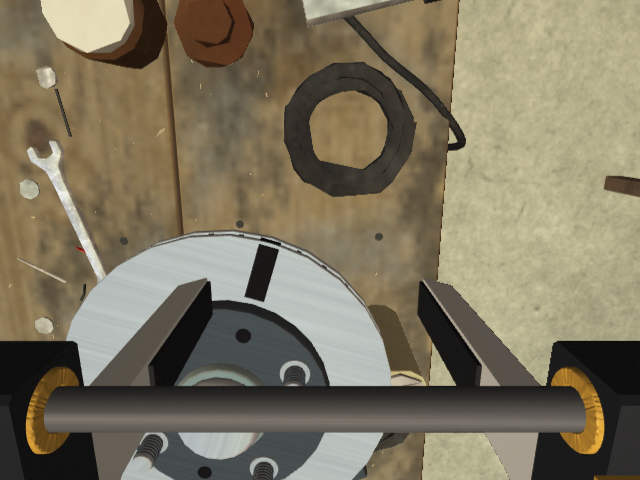

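View pics/scene0.png

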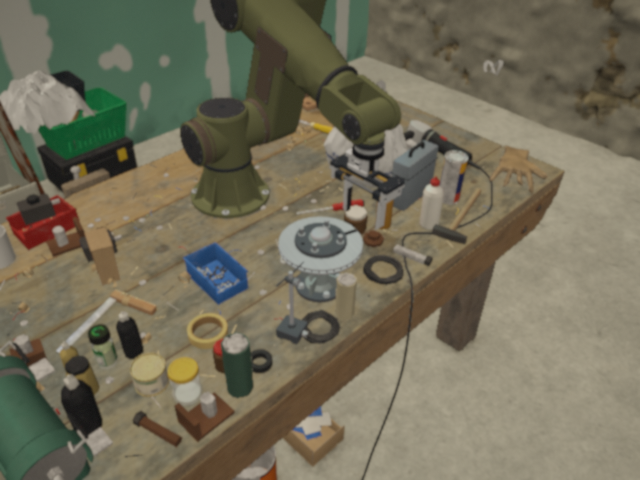

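View pics/side0.png

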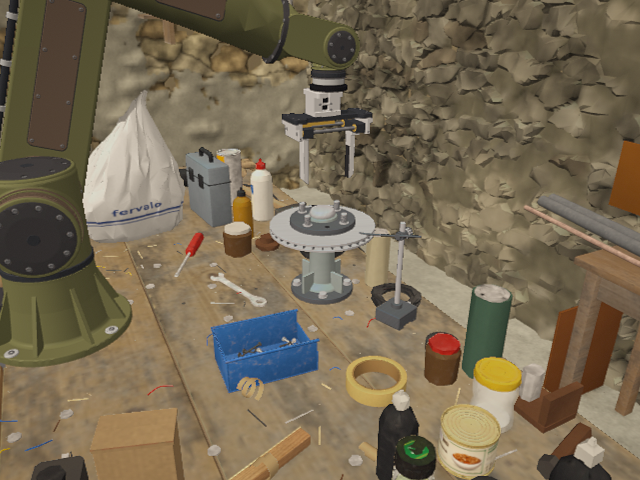

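Emit:
servo_tool(motion=[{"dz": -0.5, "dx": 0, "fingers": 1}, {"dz": -1, "dx": 0, "fingers": 1}, {"dz": -1, "dx": -0.5, "fingers": 1}, {"dz": -1, "dx": -1, "fingers": 1}], newtons=20)

```text
schema error: expected keys wx, wy, wz, dx, dy, dz, fingers
```

Emit:
servo_tool(motion=[{"dz": -0.2, "dx": -0.5, "fingers": 1}, {"dz": -0.4, "dx": -1, "fingers": 1}, {"dz": -0.4, "dx": -1, "fingers": 1}, {"dz": -0.4, "dx": -1, "fingers": 1}])

```text
schema error: expected keys wx, wy, wz, dx, dy, dz, fingers
```

```bash
python3 - <<'E'
from h import *
s=read_state();print(s["clock"],s["eef_pos"],s["finger_gap"])
p=camera("wrist");save(p,"wrist1");print(p["fx"],p["cx"],p["cy"],np.round(-np.array(p["R"]).T@np.array(p["t"])))
print(np.round(p["R"],2))
p=camera("side");save(p,"side1")
np.set_printoptions(suppress=True)
E
```

```text
1.35 [5.49977897e+02 1.34599329e-04 2.05438832e+02] 94.0824846598153
423.1969553518369 314.58268872252586 240.26981867071484 [550.  74. 385.]
[[ 1.   -0.    0.  ]
 [-0.   -0.97  0.26]
 [ 0.   -0.26 -0.97]]
```

View pics/wrist1.png

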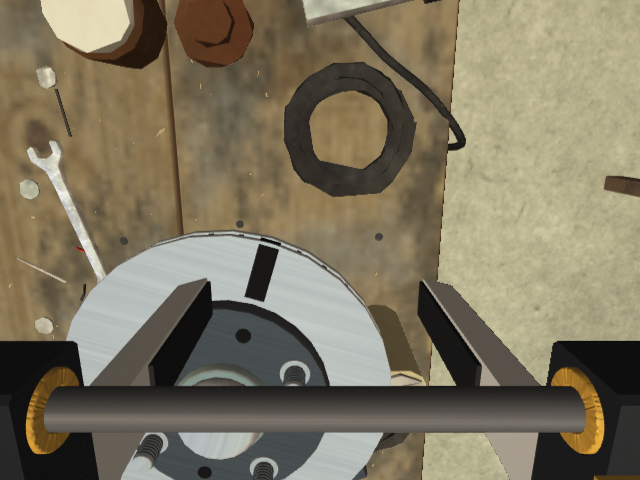

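The picture is unchanged (the moves were refused: all keys are required). The stripe is still at (262,272).

Emit:
servo_tool(motion=[{"wx": 0, "wy": 0, "wz": 0, "dx": 0, "dy": 0, "dz": -0.5, "fingers": 1}, {"wx": 0, "wy": 0, "wz": 0, "dx": 0, "dy": 0, "dz": -1, "fingers": 1}, {"wx": 0, "wy": 0, "wz": 0, "dx": -0.5, "dy": 0, "dz": -1, "fingers": 1}, {"wx": 0, "wy": 0, "wz": 0, "dx": -1, "dy": 0, "dz": -1, "fingers": 1}], newtons=20)

```text
clock: 1.85
eef_pos: [550.3, -100.5, 307.1]
eef_rot: [3.139, 0.001, 1.574]
wrist_force: [0.7, -0.2, -0.6]
finger_gap: 65.7
finger_force: 0.0
```

Emit:
servo_tool(motion=[{"wx": 0, "wy": 0, "wz": 0, "dx": -0.5, "dy": 0, "dz": -0.3, "fingers": 1}, {"wx": 0, "wy": 0, "wz": 0, "dx": -1, "dy": 0, "dz": -0.5, "fingers": 1}, {"wx": 0, "wy": 0, "wz": 0, "dx": -1, "dy": 0, "dz": -0.5, "fingers": 1}, {"wx": 0, "wy": 0, "wz": 0, "dx": -1, "dy": 0, "dz": -0.5, "fingers": 1}])

```text
clock: 2.25
eef_pos: [549.9, -201.4, 355.5]
eef_rot: [3.141, 0.0, 1.568]
wrist_force: [-0.6, 0.0, 0.5]
finger_gap: 33.3
finger_force: 0.0
```

```bash
python3 - <<'E'
from h import *
s=read_state();print(s["clock"],s["eef_pos"],s["finger_gap"])
p=camera("wrist");save(p,"wrist2");np.savez("w2.npz",**p)
p=camera("side");save(p,"side2");np.savez("s2.npz",**p)
E
```

```text
2.25 [ 549.89142886 -201.38825594  355.51190031] 33.26508741635173
```

View pics/wrist2.png

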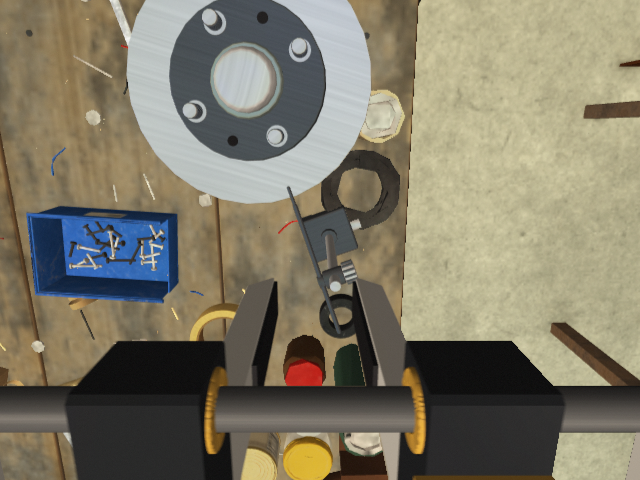

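```bash
python3 - <<'E'
from h import *
p=np.load("w2.npz")
np.set_printoptions(suppress=True,precision=1)
S=np.array([ray(p,u,182) for u in [(210,16),(300,46),(276,135),(192,109)]]);c=S.mean(0)
print("c studs",c,np.linalg.norm(S-c,axis=1),np.degrees(np.arctan2(*(S-c)[:,[1,0]].T[::1])))
# friction-face outer circle: fit c so boundary matches; bright mask
g=cv2.cvtColor(p["image"],cv2.COLOR_RGB2GRAY)
hsv=cv2.cvtColor(p["image"],cv2.COLOR_RGB2HSV)
m=((hsv[...,1]<40)&(hsv[...,2]>150)).astype(np.uint8)
m=cv2.morphologyEx(m,cv2.MORPH_OPEN,np.ones((5,5)))
n,l,st,_=cv2.connectedComponentsWithStats(m);k=l[100,150];print(st[k])
ct=max(cv2.findContours((l==k).astype(np.uint8),0,1)[0],key=len)[:,0]
W=np.array([ray(p,u,150) for u in ct if 3<u[1]<200 and 3<u[0]])
from scipy.optimize import least_squares
f=least_squares(lambda q:np.linalg.norm(W[:,:2]-q[:2],axis=1)-q[2],[490,-100,105],loss="soft_l1");print("outer",f.x,f.cost/len(W))
t=ray(p,(290,188),156);print("tip",t,np.linalg.norm(t[:2]-f.x[:2]),np.degrees(np.arctan2(t[1]-f.x[1],t[0]-f.x[0])))
b=np.load("s2.npz");print("side",proj(b,t),proj(b,[*f.x[:2],182]))
im=cv2.resize(b["image"][190:290,260:440],None,fx=4,fy=4)[:,:,::-1];cv2.imwrite("pics/s2c.png",im)
E
```

```text
c studs [495.7 -89.4 182. ] [50.2 49.3 49.5 48.9] [ 118.8   27.6  -61.7 -151.6]
[  111     0   284   204 22595]
outer [494.6 -89.3 103.4] 15.685652218078083
tip [ 528.3 -179.6  156. ] 96.3281921236291 -69.49476820511741
side [np.float64(360.06410305899266), np.float64(232.39915906106745)] [np.float64(322.25540720574037), np.float64(206.690991630654)]
```

View pics/s2c.png

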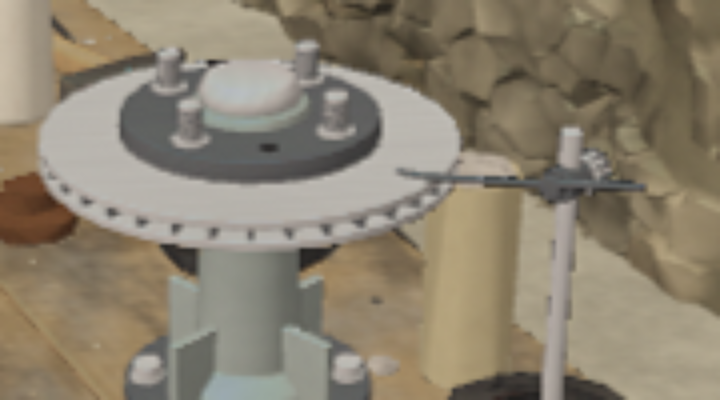

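The side crop shows the scriber tip at crop (398,171), i.e. full-image (359.5,232.7). That agrees with the wrist estimate. The disc axis is at about (495.5,-89.4), the tip at -70° and the stripe at 73°.

Emit:
servo_tool(motion=[{"wx": 0, "wy": 0, "wz": 0, "dx": 0.5, "dy": 0, "dz": 0.3, "fingers": 1}, {"wx": 0, "wy": 0, "wz": 0, "dx": 1, "dy": 0, "dz": 0.6, "fingers": 1}, {"wx": 0, "wy": 0, "wz": 0, "dx": 1, "dy": 0, "dz": 0.8, "fingers": 1}, {"wx": 0, "wy": 0, "wz": 0, "dx": 1, "dy": 0, "dz": 0.8, "fingers": 1}, {"wx": 0, "wy": 0, "wz": 0, "dx": 1, "dy": 0, "dz": 0.8, "fingers": 1}])

```text
clock: 2.85
eef_pos: [550.0, -99.2, 276.0]
eef_rot: [-3.141, 0.0, 1.573]
wrist_force: [-0.3, 0.6, 1.5]
finger_gap: 0.3
finger_force: 0.0
```

Emit:
servo_tool(motion=[{"wx": 0, "wy": 0, "wz": 0, "dx": 0.03, "dy": -0.01, "dz": 0.4, "fingers": 1}, {"wx": 0, "wy": 0, "wz": 0, "dx": 0.03, "dy": -0.01, "dz": 0.8, "fingers": 1}, {"wx": 0, "wy": 0, "wz": 0, "dx": 0.03, "dy": -0.01, "dz": 0.8, "fingers": 1}])

```text
clock: 3.15
eef_pos: [547.6, -97.3, 192.4]
eef_rot: [-3.136, -0.001, 1.57]
wrist_force: [0.2, 0.2, 0.0]
finger_gap: 0.4
finger_force: 0.0
```

```bash
cat > trk.py <<'E'
from h import *
C=np.array([495.5,-89.4]); TIP=-70.0
A=np.arange(0,360,0.5)
def prof(p):
    g=cv2.GaussianBlur(cv2.cvtColor(p["image"],cv2.COLOR_RGB2GRAY),(0,0),0.7).astype(np.float32)
    out=[]
    for r in range(76,101,3):
        P=np.array([proj(p,[C[0]+r*np.cos(np.radians(a)),C[1]+r*np.sin(np.radians(a)),150]) for a in A],np.float32)
        out.append(cv2.remap(g,P[:,:1],P[:,1:],cv2.INTER_LINEAR)[:,0])
    return np.array(out)
def stripe(p,base=None):
    q=prof(p).mean(0) if base is None else (prof(p)-base).mean(0)
    q=np.minimum(q-np.median(q),0)
    k=np.ones(15)/15; s=np.convolve(np.r_[q[-7:],q,q[:7]],k,"valid")
    i=s.argmin(); idx=np.arange(i-14,i+15); w=np.clip(-q[idx%720]-15,0,None)
    a=(A[0]+0.5*(idx*w).sum()/max(w.sum(),1e-6))%360
    return round((a+180)%360-180,1), round(float(-s[i]),1)
E
python3 - <<'E'
from trk import *
s=read_state();print(s["clock"],s["eef_pos"],s["finger_gap"],s["wrist_force"])
for n in ["scene","side"]:
    p=camera(n);save(p,n+"3");print(n,stripe(p));np.save(n+"base.npy",prof(p))
E
```

```text
3.15 [547.58895805 -97.27518144 192.37589854] 0.36451028974289446 [0.21024773 0.24639716 0.01194264]
scene (np.float64(74.5), 67.3)
side (np.float64(89.5), 67.5)
```

Emit:
servo_tool(motion=[{"wx": 0, "wy": 0, "wz": 0, "dx": 0, "dy": 0, "dz": 0.26, "fingers": 1}, {"wx": 0, "wy": 0, "wz": 0, "dx": 0.07, "dy": -0.01, "dz": 0.26, "fingers": 1}, {"wx": 0, "wy": 0, "wz": 0, "dx": 0.13, "dy": -0.02, "dz": 0.26, "fingers": 1}, {"wx": 0, "wy": 0, "wz": 0, "dx": 0.22, "dy": -0.035, "dz": 0.26, "fingers": 1}, {"wx": 0, "wy": 0, "wz": 0, "dx": 0.35, "dy": -0.095, "dz": 0.26, "fingers": 1}, {"wx": 0, "wy": 0, "wz": 0, "dx": 0.475, "dy": -0.2, "dz": 0.26, "fingers": 1}, {"wx": 0, "wy": 0, "wz": 0, "dx": 0.55, "dy": -0.325, "dz": 0.26, "fingers": 1}, {"wx": 0, "wy": 0, "wz": 0, "dx": 0.58, "dy": -0.38, "dz": -0.1, "fingers": 1}, {"wx": 0, "wy": 0, "wz": 0, "dx": 0.58, "dy": -0.38, "dz": -0.5, "fingers": 1}])

```text
clock: 4.15
eef_pos: [510.2, -37.9, 247.7]
eef_rot: [-3.141, -0.0, 1.572]
wrist_force: [0.2, -0.0, -0.1]
finger_gap: 0.4
finger_force: 0.0
```

```bash
python3 - <<'E'
from trk import *
for k in range(6):
    p=camera("scene");print(read_state()["clock"],stripe(p))
s=read_state();print(s["eef_pos"],s["wrist_force"])
E
```

```text
4.2 (np.float64(179.3), 66.4)
4.25 (np.float64(-171.1), 64.4)
4.3 (np.float64(-161.6), 63.5)
4.35 (np.float64(-152.1), 60.6)
4.4 (np.float64(-142.8), 58.5)
4.45 (np.float64(-133.4), 60.5)
[510.78138592 -38.71909653 245.31624661] [-0.02489813  0.69088275  0.10677383]
```

Emit:
servo_tool(motion=[{"wx": 0, "wy": 0, "wz": 0, "dx": -0.2, "dy": -0.4, "dz": 0, "fingers": 1}, {"wx": 0, "wy": 0, "wz": 0, "dx": -0.4, "dy": -0.8, "dz": 0, "fingers": 1}, {"wx": 0, "wy": 0, "wz": 0, "dx": -0.5, "dy": -1, "dz": 0, "fingers": 1}, {"wx": 0, "wy": 0, "wz": 0, "dx": -0.5, "dy": -1, "dz": 0.3, "fingers": 1}, {"wx": 0, "wy": 0, "wz": 0, "dx": -0.5, "dy": -1, "dz": 0.6, "fingers": 1}, {"wx": 0, "wy": 0, "wz": 0, "dx": -0.5, "dy": -1, "dz": 0.8, "fingers": 1}, {"wx": 0, "wy": 0, "wz": 0, "dx": -0.5, "dy": -1, "dz": 0.8, "fingers": 1}, {"wx": 0, "wy": 0, "wz": 0, "dx": -0.5, "dy": -1, "dz": 0.8, "fingers": 1}, {"wx": 0, "wy": 0, "wz": 0, "dx": -0.5, "dy": -1, "dz": 0.8, "fingers": 1}])

```text
clock: 5.35
eef_pos: [411.5, -89.1, 166.4]
eef_rot: [3.14, 0.0, 1.571]
wrist_force: [0.2, -0.2, 0.5]
finger_gap: 0.3
finger_force: 0.0
```

```bash
python3 - <<'E'
from trk import *
for k in range(8):
    p=camera("scene");print(read_state()["clock"],stripe(p))
save(p,"scene4")
s=read_state();print(s["eef_pos"],s["wrist_force"])
E
```

```text
5.4 (np.float64(41.7), 59.4)
5.45 (np.float64(50.8), 60.6)
5.5 (np.float64(60.0), 61.5)
5.55 (np.float64(69.0), 63.7)
5.6 (np.float64(77.9), 67.6)
5.65 (np.float64(86.8), 67.9)
5.7 (np.float64(95.4), 72.8)
5.75 (np.float64(104.0), 71.0)
[411.04204473 -89.0184413  165.61602552] [-0.98388992 -0.98702256 -1.08185663]
```

Emit:
servo_tool(motion=[{"wx": 0, "wy": 0, "wz": 0, "dx": 0, "dy": 0, "dz": 0, "fingers": 1}, {"wx": 0, "wy": 0, "wz": 0, "dx": 0, "dy": 0, "dz": 0, "fingers": 1}, {"wx": 0, "wy": 0, "wz": 0, "dx": 0, "dy": 0, "dz": 0.05, "fingers": 1}, {"wx": 0, "wy": 0, "wz": 0, "dx": 0, "dy": 0, "dz": 0.05, "fingers": 1}, {"wx": 0, "wy": 0, "wz": 0, "dx": 0, "dy": 0, "dz": 0.05, "fingers": 1}, {"wx": 0, "wy": 0, "wz": 0, "dx": 0, "dy": 0, "dz": 0.05, "fingers": 1}, {"wx": 0, "wy": 0, "wz": 0, "dx": 0, "dy": 0, "dz": 0.05, "fingers": 1}, {"wx": 0, "wy": 0, "wz": 0, "dx": 0, "dy": 0, "dz": 0.05, "fingers": 1}, {"wx": 0, "wy": 0, "wz": 0, "dx": 0, "dy": 0, "dz": 0.05, "fingers": 1}, {"wx": 0, "wy": 0, "wz": 0, "dx": 0, "dy": 0, "dz": 0.05, "fingers": 1}])

```text
clock: 6.75
eef_pos: [411.0, -89.0, 160.5]
eef_rot: [3.141, 0.0, 1.571]
wrist_force: [0.4, 0.1, 0.7]
finger_gap: 0.3
finger_force: 0.0
```

```bash
python3 - <<'E'
from trk import *
for k in range(20):
    p=camera("scene");print(round(read_state()["clock"]-.05,2),*stripe(p))
s=read_state();print(s["eef_pos"],s["wrist_force"])
E
```

```text
6.75 -90.9 70.6
6.8 -83.3 73.9
6.85 -76.1 74.7
6.9 -69.1 82.8
6.95 -61.3 80.1
7.0 -53.8 80.8
7.05 -46.5 82.9
7.1 -39.1 80.6
7.15 -31.8 79.4
7.2 -24.4 78.2
7.25 -17.1 74.8
7.3 -9.8 73.4
7.35 -2.5 69.7
7.4 4.8 66.7
7.45 12.1 64.8
7.5 19.4 63.1
7.55 26.7 61.6
7.6 33.9 60.8
7.65 41.2 60.0
7.7 48.2 61.1
[410.99306359 -89.00516495 160.45429491] [ 0.49181616 -0.47745151 -0.21498735]
```

Emit:
servo_tool(motion=[{"wx": 0, "wy": 0, "wz": 0, "dx": 0, "dy": 0, "dz": 0, "fingers": 1}, {"wx": 0, "wy": 0, "wz": 0, "dx": 0, "dy": 0, "dz": 0, "fingers": 1}, {"wx": 0, "wy": 0, "wz": 0, "dx": 0, "dy": 0, "dz": 0, "fingers": 1}, {"wx": 0, "wy": 0, "wz": 0, "dx": 0, "dy": 0, "dz": 0, "fingers": 1}, {"wx": 0, "wy": 0, "wz": 0, "dx": 0, "dy": 0, "dz": 0, "fingers": 1}, {"wx": 0, "wy": 0, "wz": 0, "dx": 0, "dy": 0, "dz": 0, "fingers": 1}, {"wx": 0, "wy": 0, "wz": 0, "dx": 0, "dy": 0, "dz": 0, "fingers": 1}, {"wx": 0, "wy": 0, "wz": 0, "dx": 0, "dy": 0, "dz": 0, "fingers": 1}, {"wx": 0, "wy": 0, "wz": 0, "dx": 0, "dy": 0, "dz": 0, "fingers": 1}, {"wx": 0, "wy": 0, "wz": 0, "dx": 0, "dy": 0, "dz": 0, "fingers": 1}])

```text
clock: 8.75
eef_pos: [411.0, -89.0, 160.5]
eef_rot: [3.142, 0.0, 1.571]
wrist_force: [-0.8, 0.7, 0.5]
finger_gap: 0.2
finger_force: 0.0
```

Emit:
servo_tool(motion=[{"wx": 0, "wy": 0, "wz": 0, "dx": 0, "dy": 0, "dz": 0, "fingers": 1}, {"wx": 0, "wy": 0, "wz": 0, "dx": 0, "dy": 0, "dz": 0, "fingers": 1}, {"wx": 0, "wy": 0, "wz": 0, "dx": 0, "dy": 0, "dz": 0, "fingers": 1}, {"wx": 0, "wy": 0, "wz": 0, "dx": 0, "dy": 0, "dz": 0, "fingers": 1}, {"wx": 0, "wy": 0, "wz": 0, "dx": 0, "dy": 0, "dz": 0, "fingers": 1}, {"wx": 0, "wy": 0, "wz": 0, "dx": 0, "dy": 0, "dz": 0, "fingers": 1}, {"wx": 0, "wy": 0, "wz": 0, "dx": 0, "dy": 0, "dz": 0, "fingers": 1}, {"wx": 0, "wy": 0, "wz": 0, "dx": 0, "dy": 0, "dz": 0, "fingers": 1}, {"wx": 0, "wy": 0, "wz": 0, "dx": 0, "dy": 0, "dz": 0, "fingers": 1}, {"wx": 0, "wy": 0, "wz": 0, "dx": 0, "dy": 0, "dz": 0, "fingers": 1}])

```text
clock: 9.75
eef_pos: [411.0, -89.0, 160.4]
eef_rot: [-3.142, -0.0, 1.571]
wrist_force: [-0.3, 0.3, -0.3]
finger_gap: 0.9
finger_force: 0.0
```

```bash
python3 - <<'E'
from trk import *
for k in range(6):
    p=camera("scene");print(round(read_state()["clock"]-.05,2),*stripe(p))
E
```

```text
9.75 -62.6 81.5
9.8 -57.2 81.6
9.85 -51.8 81.6
9.9 -46.5 83.3
9.95 -41.1 81.9
10.0 -35.8 80.7
```

Emit:
servo_tool(motion=[{"wx": 0, "wy": 0, "wz": 0, "dx": 0, "dy": 0, "dz": 0, "fingers": 1}, {"wx": 0, "wy": 0, "wz": 0, "dx": 0, "dy": 0, "dz": 0, "fingers": 1}, {"wx": 0, "wy": 0, "wz": 0, "dx": 0, "dy": 0, "dz": 0, "fingers": 1}, {"wx": 0, "wy": 0, "wz": 0, "dx": 0, "dy": 0, "dz": 0, "fingers": 1}, {"wx": 0, "wy": 0, "wz": 0, "dx": 0, "dy": 0, "dz": 0, "fingers": 1}, {"wx": 0, "wy": 0, "wz": 0, "dx": 0, "dy": 0, "dz": 0, "fingers": 1}, {"wx": 0, "wy": 0, "wz": 0, "dx": 0, "dy": 0, "dz": 0, "fingers": 1}, {"wx": 0, "wy": 0, "wz": 0, "dx": 0, "dy": 0, "dz": 0, "fingers": 1}, {"wx": 0, "wy": 0, "wz": 0, "dx": 0, "dy": 0, "dz": 0, "fingers": 1}, {"wx": 0, "wy": 0, "wz": 0, "dx": 0, "dy": 0, "dz": 0, "fingers": 1}])

```text
clock: 11.05
eef_pos: [411.0, -89.0, 160.4]
eef_rot: [3.142, 0.0, 1.571]
wrist_force: [0.4, 1.4, -0.5]
finger_gap: 0.4
finger_force: 0.0
```

```bash
python3 - <<'E'
from trk import *
for k in range(6):
    p=camera("scene");print(round(read_state()["clock"]-.05,2),*stripe(p))
E
```

```text
11.05 71.5 66.3
11.1 76.3 67.3
11.15 81.1 68.4
11.2 85.9 69.6
11.25 90.4 71.9
11.3 95.1 74.1
```

```bash
cat > fit.py <<'E'
import numpy as np
from scipy.optimize import least_squares
from scipy.integrate import solve_ivp
D=[(4.15,-180.7),(4.2,-171.1),(4.25,-161.6),(4.3,-152.1),(4.35,-142.8),(5.35,41.7),(5.45,60),(5.55,77.9),(5.7,104),
(6.75,269.1),(6.85,283.9),(6.95,298.7),(7.05,313.5),(7.2,335.6),(7.35,357.5),(7.5,379.4),(7.65,401.2),
(9.75,657.4),(9.85,668.2),(10,684.2),(11.05,791.5),(11.15,801.1),(11.3,815.1)]
def fit(D):
    D=np.array(D);t=D[:,0];y=np.radians(D[:,1])
    def traj(q,tt):
        # w(t) closed form: w=(w0+a/b)e^-bs - a/b
        th,w,a,b=q;s=tt-t[0];return th+(w+a/b)*(1-np.exp(-b*s))/b-a/b*s,(w+a/b)*np.exp(-b*s)-a/b
    f=least_squares(lambda q:np.r_[(traj(q,t)[0]-y)/.015,(q[2]-.1)/.02,(q[3]-.08)/.015],[y[0],3.3,.1,.08])
    return f.x,traj,np.degrees(f.fun[:-2]*.015)
if __name__=="__main__":
    q,tr,r=fit(D);print(q,np.round(r,1))
    for tgt in (1010,1370):
        tt=np.arange(11,40,.01);th,w=tr(q,tt);th=np.degrees(th);ok=w>0
        i=np.where((th>tgt)&ok)[0];print(tgt,(tt[i[0]],w[i[0]]) if len(i) else None, th[ok].max(),tt[ok].max())
E
python3 fit.py
```

```text
[-3.15589618  3.43587098  0.05309572  0.08363711] [-0.1  0.1  0.4  0.6  1.   0.1 -0.8 -1.5 -2.1  0.5  0.8  0.9  0.8  0.5
  0.1 -0.6 -1.6  1.   1.1  1.2 -0.5 -0.7 -0.8]
1010 (np.float64(13.769999999999941), np.float64(1.1858769572497305)) 1364.806587167249 26.359999999999673
1370 None 1364.806587167249 26.359999999999673
```

Emit:
servo_tool(motion=[{"wx": 0, "wy": 0, "wz": 0, "dx": 0, "dy": 0, "dz": 0, "fingers": 1}, {"wx": 0, "wy": 0, "wz": 0, "dx": 0, "dy": 0, "dz": 0.03, "fingers": 1}, {"wx": 0, "wy": 0, "wz": 0, "dx": 0, "dy": 0, "dz": 0.05, "fingers": 1}, {"wx": 0, "wy": 0, "wz": 0, "dx": 0, "dy": 0, "dz": 0.06, "fingers": 1}, {"wx": 0, "wy": 0, "wz": 0, "dx": 0, "dy": 0, "dz": 0.07, "fingers": 1}, {"wx": 0, "wy": 0, "wz": 0, "dx": 0, "dy": 0, "dz": 0.07, "fingers": 1}, {"wx": 0, "wy": 0, "wz": 0, "dx": 0, "dy": 0, "dz": 0.07, "fingers": 1}, {"wx": 0, "wy": 0, "wz": 0, "dx": 0, "dy": 0, "dz": 0.07, "fingers": 1}, {"wx": 0, "wy": 0, "wz": 0, "dx": 0, "dy": 0, "dz": 0.07, "fingers": 1}, {"wx": 0, "wy": 0, "wz": 0, "dx": 0, "dy": 0, "dz": 0.07, "fingers": 1}])

```text
clock: 12.35
eef_pos: [411.0, -89.0, 153.5]
eef_rot: [3.142, -0.0, 1.571]
wrist_force: [-0.5, 0.7, -0.9]
finger_gap: 0.4
finger_force: 0.0
```

Emit:
servo_tool(motion=[{"wx": 0, "wy": 0, "wz": 0, "dx": 0, "dy": 0, "dz": 0, "fingers": 1}, {"wx": 0, "wy": 0, "wz": 0, "dx": 0, "dy": 0, "dz": 0, "fingers": 1}, {"wx": 0, "wy": 0, "wz": 0, "dx": 0, "dy": 0, "dz": 0, "fingers": 1}, {"wx": 0, "wy": 0, "wz": 0, "dx": 0, "dy": 0, "dz": 0, "fingers": 1}])

```text
clock: 12.75
eef_pos: [411.0, -89.0, 153.5]
eef_rot: [-3.142, 0.0, 1.571]
wrist_force: [0.0, 1.1, -0.0]
finger_gap: 0.4
finger_force: 0.0
```

```bash
python3 - <<'E'
from trk import *
from fit import D,fit
N=[]
for k in range(8):
    p=camera("scene");c=read_state()["clock"]-.05;a=stripe(p);N.append((c,a[0]+(1080 if a[0]<0 else 720)));print(round(c,2),a)
s=read_state();print(s["clock"],s["eef_pos"],s["wrist_force"])
for d in (D+N,D[9:]+N):
    q,tr,r=fit(d);print(q,r[-8:].round(1))
    tt=np.arange(13,15,.01);th,w=tr(q,tt);i=np.where(np.degrees(th)>1010)[0][0];print(tt[i],w[i])
E
```

```text
12.75 (np.float64(-147.6), 60.5)
12.8 (np.float64(-144.0), 59.8)
12.85 (np.float64(-140.5), 58.9)
12.9 (np.float64(-136.9), 61.0)
12.95 (np.float64(-133.6), 61.1)
13.0 (np.float64(-130.0), 58.3)
13.05 (np.float64(-126.6), 60.0)
13.1 (np.float64(-123.1), 60.7)
13.15 [410.97759409 -89.0214034  153.44242376] [-0.84871937  0.04034435 -0.49351291]
[-3.15460165  3.42330555  0.09536468  0.06722501] [-0.3 -0.2  0.   0.1  0.4  0.4  0.6  0.6]
13.889999999999981 1.097069108941495
[4.69468434 2.65378222 0.10251429 0.06452314] [-0.3 -0.2 -0.   0.   0.3  0.3  0.5  0.5]
13.89999999999998 1.085885562291521
```

Emit:
servo_tool(motion=[{"wx": 0, "wy": 0, "wz": 0, "dx": 0, "dy": 0, "dz": 0, "fingers": 1}, {"wx": 0, "wy": 0, "wz": 0, "dx": 0, "dy": 0, "dz": 0, "fingers": 1}, {"wx": 0, "wy": 0, "wz": 0, "dx": 0, "dy": 0, "dz": 0, "fingers": 1}, {"wx": 0, "wy": 0, "wz": 0, "dx": 0, "dy": 0, "dz": 0, "fingers": 1}, {"wx": 0, "wy": 0, "wz": 0, "dx": 0, "dy": 0, "dz": 0, "fingers": 1}, {"wx": 0, "wy": 0, "wz": 0, "dx": 0, "dy": 0, "dz": 0, "fingers": 1}, {"wx": 0, "wy": 0, "wz": 0, "dx": 0, "dy": 0, "dz": 0.037, "fingers": 1}, {"wx": 0, "wy": 0, "wz": 0, "dx": 0, "dy": 0, "dz": 0.06, "fingers": 1}, {"wx": 0, "wy": 0, "wz": 0, "dx": 0, "dy": 0, "dz": 0.06, "fingers": 1}])

```text
clock: 14.05
eef_pos: [411.4, -89.6, 149.9]
eef_rot: [3.14, 0.002, 1.571]
wrist_force: [-16.5, 1.4, 39.3]
finger_gap: 0.8
finger_force: 19.3
```

```bash
python3 - <<'E'
from trk import *
for k in range(4):
    p=camera("scene");c=read_state()["clock"]-.05;print(round(c,2),stripe(p))
b=camera("side");print(stripe(b))
s=read_state();print(s["clock"],s["eef_pos"],s["wrist_force"])
u=proj(p,[528,-179,150]);v=proj(b,[528,-179,150]);print(u,v)
cr=lambda im,u:cv2.resize(im[int(u[1])-35:int(u[1])+35,int(u[0])-33:int(u[0])+33],(396,420),interpolation=cv2.INTER_CUBIC)[:,:,::-1]
cv2.imwrite("pics/end1.png",np.hstack([cr(p["image"],u),cr(b["image"],v)]))
E
```

```text
14.05 (np.float64(-74.1), 77.3)
14.1 (np.float64(-74.1), 77.3)
14.15 (np.float64(-74.1), 77.2)
14.2 (np.float64(-74.1), 77.1)
(np.float64(-74.1), 99.4)
14.3 [411.3581968  -89.5646576  149.94229561] [-16.37436719  -0.81904231  38.34172063]
[np.float64(304.4247092008351), np.float64(263.9340993633437)] [np.float64(359.64084656593724), np.float64(235.2472522787052)]
```

View pics/end1.png

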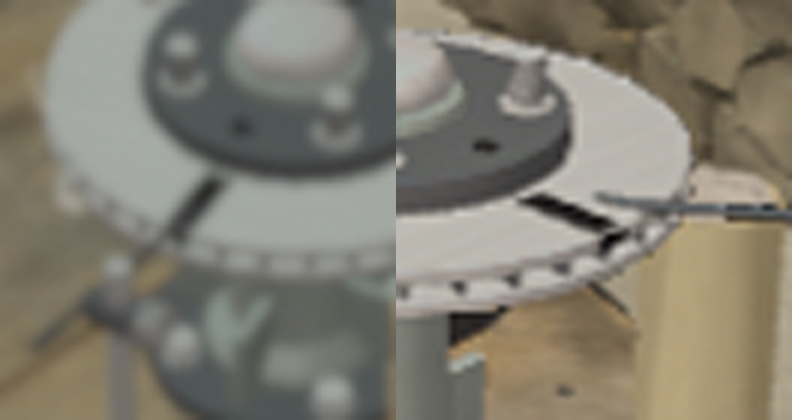

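The crops show the disc stopped with the stripe about 4° short of the scriber tip: the tip is at crop (597,196), with the stripe's middle line to its left. I'll refine the tip angle, then drag the disc round with the finger still on it.

```bash
python3 - <<'E'
from h import *
C=np.array([495.5,-89.4])
for f,uv in (("w2.npz",(290,188)),("s2.npz",(359.9,232.8)),("s2.npz",(359.4,232.8))):
    t=ray(np.load(f),uv,156)[:2];d=t-C;print(t,np.hypot(*d),np.degrees(np.arctan2(d[1],d[0])))
E
```

```text
[ 528.32175686 -179.56526921] 95.953340195739 -69.99759693308035
[ 527.08537549 -181.04660647] 96.93676506703773 -70.98383872255314
[ 526.24192858 -180.63845687] 96.27835782345008 -71.37924653577383
```

Emit:
servo_tool(motion=[{"wx": 0, "wy": 0, "wz": 0, "dx": 0, "dy": 0, "dz": -0.01, "fingers": 1}, {"wx": 0, "wy": 0, "wz": 0, "dx": -0.01, "dy": 0, "dz": -0.01, "fingers": 1}, {"wx": 0, "wy": 0, "wz": 0, "dx": -0.02, "dy": 0, "dz": -0.01, "fingers": 1}, {"wx": 0, "wy": 0, "wz": 0, "dx": -0.03, "dy": 0, "dz": -0.01, "fingers": 1}, {"wx": 0, "wy": 0, "wz": 0, "dx": -0.04, "dy": 0, "dz": -0.01, "fingers": 1}, {"wx": 0, "wy": 0, "wz": 0, "dx": -0.05, "dy": 0, "dz": -0.01, "fingers": 1}, {"wx": 0, "wy": 0, "wz": 0, "dx": -0.06, "dy": 0, "dz": -0.01, "fingers": 1}, {"wx": 0, "wy": 0, "wz": 0, "dx": -0.06, "dy": 0, "dz": -0.01, "fingers": 1}])

```text
clock: 15.1
eef_pos: [412.2, -95.5, 150.1]
eef_rot: [3.138, 0.001, 1.571]
wrist_force: [-2.3, 0.1, 20.1]
finger_gap: 0.0
finger_force: 10.0
```

```bash
python3 - <<'E'
from trk import *
p=camera("scene");b=camera("side");print(stripe(p),stripe(b))
s=read_state();print(s["clock"],s["eef_pos"],s["wrist_force"])
u=proj(p,[528,-179,150]);v=proj(b,[528,-179,150])
cr=lambda im,u:cv2.resize(im[int(u[1])-35:int(u[1])+35,int(u[0])-33:int(u[0])+33],(396,420),interpolation=cv2.INTER_CUBIC)[:,:,::-1]
cv2.imwrite("pics/end2.png",np.hstack([cr(p["image"],u),cr(b["image"],v)]))
E
```

```text
(np.float64(-70.6), 86.4) (np.float64(-69.6), 103.3)
15.2 [412.16136489 -95.41459599 150.12054292] [-2.32290472  1.36732927 20.37214288]
```

View pics/end2.png

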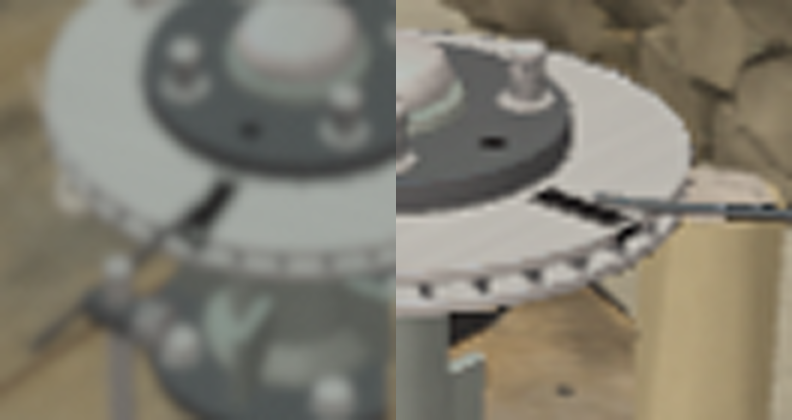

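The stripe now lies under the scriber tip, within about 1°. I'll hold it a moment, then lift straight up.

Emit:
servo_tool(motion=[{"wx": 0, "wy": 0, "wz": 0, "dx": 0, "dy": 0, "dz": 0, "fingers": 1}, {"wx": 0, "wy": 0, "wz": 0, "dx": 0, "dy": 0, "dz": 0, "fingers": 1}, {"wx": 0, "wy": 0, "wz": 0, "dx": 0, "dy": 0, "dz": 0, "fingers": 1}, {"wx": 0, "wy": 0, "wz": 0, "dx": 0, "dy": 0, "dz": 0, "fingers": 1}, {"wx": 0, "wy": 0, "wz": 0, "dx": 0, "dy": 0, "dz": 0, "fingers": 1}, {"wx": 0, "wy": 0, "wz": 0, "dx": 0, "dy": 0, "dz": 0, "fingers": 1}, {"wx": 0, "wy": 0, "wz": 0, "dx": 0, "dy": 0, "dz": -0.03, "fingers": 1}, {"wx": 0, "wy": 0, "wz": 0, "dx": 0, "dy": 0, "dz": -0.2, "fingers": 1}, {"wx": 0, "wy": 0, "wz": 0, "dx": 0, "dy": 0, "dz": -0.6, "fingers": 1}, {"wx": 0, "wy": 0, "wz": 0, "dx": 0, "dy": 0, "dz": -0.8, "fingers": 1}])

```text
clock: 16.2
eef_pos: [411.4, -95.1, 230.7]
eef_rot: [3.14, 0.001, 1.571]
wrist_force: [-1.0, -0.1, 0.2]
finger_gap: 0.6
finger_force: 0.0
```

```bash
python3 - <<'E'
from trk import *
p=camera("scene");b=camera("side");print(stripe(p),stripe(b))
p=camera("scene");b=camera("side");print(stripe(p),stripe(b))
s=read_state();print(s["clock"],s["eef_pos"],s["wrist_force"])
t=proj(b,[*(np.array([495.5,-89.4])+96*np.array([np.cos(np.radians(-70.5)),np.sin(np.radians(-70.5))])),150]);print(t)
cv2.imwrite("pics/end3.png",cv2.resize(b["image"][190:290,260:440],None,fx=4,fy=4,interpolation=cv2.INTER_CUBIC)[:,:,::-1])
E
```

```text
(np.float64(-70.9), 85.4) (np.float64(-70.0), 109.9)
(np.float64(-70.9), 85.5) (np.float64(-70.0), 110.1)
16.4 [410.76630319 -94.93654669 227.61734304] [-0.94824245  0.65598248 -0.77733055]
[np.float64(359.6754609953746), np.float64(235.46369919851654)]
```

View pics/end3.png

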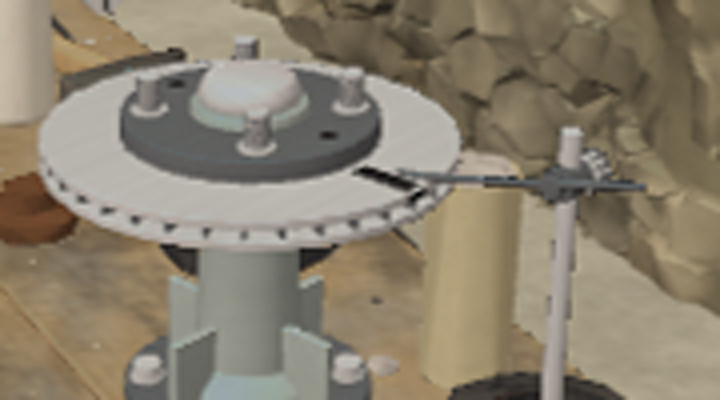

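The disc is at rest with the finger clear. The point under the tip is at crop (399,182), on the stripe's middle line.

```bash
python3 -c "
from cell import *
print(sign_off())"
```

```text
the job is handed in; nothing more can be done
None
```

The hub runs free: after the flick the stripe passed the scriber tip three times on its own. I then braked the disc about 4° short, drew it round under the same finger until the stripe was within about 1° of the tip, held it and lifted off, and handed the job in at 16.4 s.

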